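# Tap a stuck mould insert loose and lift it out

## Robot

A 7-joint arm with a two-finger parallel gripper is mounted at the origin on a cart in front of the work surface, level with it; the furniture and walls round the work are solid. World frame = base frame: x ahead of the robot, y to its left, z up, the work surface at z = 0. Lengths are in m, angles in rad, forces in N, time in s.
With the tool pointing down it reaches from about 0.4 to 0.875 m from the base axis. Payload 19.3 kg.
Tool frame: the origin (TCP) lies at the very end of the fingers, on their centre line; the grasp point (between the pads) lies bot.tcp_to_grasp behind it (bot.tcp_to_grasp is the distance from the TCP to the grasp point, in m); z points along the fingers, y is the direction in which the jaws open and shut (so a half turn about z gives the same grasp; the last joint's range is limited). The gripper opens to 85 mm and grips with 20 to 120 N. Pads are 22 mm wide; open, the fingers measure 114 mm over their backs; the gripper's body (76 mm by 85 mm) begins 54 mm behind the grasp point. The pads swing forward as they close: fully open they stand 13 mm farther back than shut.
Start: joints at [1.054, 0.521, -0.036, 1.599, 0.021, 1.021, -0.113], TCP at [0.27, -0.564, 0.231] pointing down, gripper open.
Joint ranges: [-2.91, 2.91], [-0.3, 2.13], [-1.5, 1.42], [0.17, 2.43], [-1.26, 4.41], [0.16, 1.93], [-2.52, 2.52]. Speed limits (rad/s): [1.89, 1.89, 2.39, 2.39, 3.01, 3.01, 3.01].

## Interface

Orientations are given as [roll, pitch, yaw] about the fixed x, y, z axes, in that order (R = Rz(yaw) Ry(pitch) Rx(roll)).
In Python, from workcell import bot gives the robot as it stands.
- The arm moves only by the tool servo_tool, never from a script. Its argument "targets" is a list of rows, each a list of 2 entries, a list of its own where there are three numbers: the shift along the tool's x, y, z in units of 0.05 m (1.0 is 0.05 m), then the turn about the tool's z in units of 5 degrees (1.0 is 5 degrees). A call has 1 to 12 rows; each row shifts and turns the commanded pose from where the row before left it, along the tool's axes as they then stand; what a row does not reach is not made up. A row lasts 1/8 s, in which the tool goes at most 62.5 mm and 10.7 degrees, less where a joint would pass 70% of its speed; a pose out of reach is approached as far as the arm can. A call with a number of a shift or a turn outside -1 to 1 is refused whole. A call with a gripper value outside its range is refused whole. "gripper" is the opening, from -1 (shut) to 1 (fully open), so that 0 is half open, set as the call begins (left out, the last holds). The fingers move at their own pace and stop on an object; "newtons" is the grip in N (left out, the last holds). Time passes only in rows, so rows that do not move let the fingers close. It gives the time, the measured TCP pose, the force and the opening at its end, in the units of the state.
- bot.observe(): the state, without advancing time (a new reading comes with each control period).
- bot.grab_frame(name): name is "scene" or "top"; returns the picture (420x560x3 uint8, blue, green, red); there is no depth.
- bot.get_calibration(name): a dict with "fx", "fy", "cx", "cy" (pixels), "pose" (4x4, takes a point from camera to world coordinates). Camera axes: x right, y up, looking along -z (the intrinsics and any distortion apply to the point x, -y, -z); pixel columns grow to the right and rows downward; lengths in m; the calibration is good to about 2 mm. A picture is of the moment at which its call begins. get_calibration takes no time and is no camera call.
- bot.job_done(): hands the job in, once; it reports no verdict.
The state is a dict: "clock": time; "qpos": joint angles; "qd": joint speeds; "joint_efforts": joint torques, N m; "position": TCP position; "tool_rot": TCP orientation; "force": force on the tool from outside, world axes, zero at the start; "moment": the same for the moment, N m; "grip_width": finger opening in m.
Only numpy, scipy, OpenCV 4.12 (cv2) and the standard library are available. Lean on these libraries where they do the work, as an engineer would, in place of code of your own. Each camera call takes 0.05 s, during which the arm holds its last target.

## Task

The steel mould insert is stuck in its frame on the bench. Take the nylon mallet and knock the insert loose with light taps on its two knock-out pins by turns, left pin first and at least twice on each, driving it away from you a few millimetres a tap so that it never jams badly crooked, until it is clear of the two keepers; do not take hold of it before that. Then lay the mallet flat on the bench, lift the insert out and set it down gently, flat in the middle of the slate tile, leaving the other things alone.

Things in the scene. Friction and masses are not known exactly. Their poses are not given: they have to be found in the camera images.
- mould_frame: Low frame fixed to the bench. Origin: centre of the underside; +x: the way the insert leaves, away from the robot; +y: left. Base 16 mm thick, x -43 to +45, y +-81 mm. Two dark guide walls, inner faces y +-61.5, x -42 to +8, top z = 36 mm; on each a steel keeper (x -42 to -18, inner edge y +-52, z 36 to 42 mm) overhangs the insert. At 0.08 to 0.11 rad of yaw it binds between the walls.
- plunger_left (a joint): Sprung ball in the left wall (frame x = -20, z = 26 mm) that pinches the insert's left end with about 9 N, so that this end resists sliding with about 5 to 7 N and lags when only the other is pushed. 0 as built, positive towards the insert (m); not to be handled.
- plunger_right (a joint): The same in the right wall, for the right end.
- insert: Steel mould insert, 0.3 to 0.5 kg: plate 40 (x) x 120 (y) x 18 mm, grip block on top in the middle, 24 (x) x 46 (y) mm, 18 to 44 mm above the underside. Origin: centre of the underside. Starts on the frame's base, square to it, origin at frame x about -20 mm. Clear of the keepers, and free to lift, once its origin is past frame x = +4 mm (24 mm of travel); it then still rests on the base.
- pin_left: Left knock-out pin (at +y of the insert), a level steel rod of 12 mm diameter and 42 mm length fixed to the insert's back face. Origin: centre of its free end face; its axis runs along the insert's x.
- pin_right: Right knock-out pin (at -y of the insert), the same.
- pin_left_tip (a point): Centre of the free end face of the left pin, to be tapped towards +x of the frame: in the insert's axes at (-62, +38, +9) mm, 25 mm above the bench while the insert is in the frame.
- pin_right_tip (a point): The same for the right pin, at (-62, -38, +9) mm.
- mallet: Nylon mallet, 0.19 kg, 210 mm long, lying flat on the bench (handle end a little lower, 0.03 rad). Origin: centre of its underside. Handle along its y, 22 mm thick (4 to 26 mm high), from y = -105 to the head; the cylinder head is centred at y = +90 mm, 30 mm thick (y 75 to 105, 0 to 30 mm high), its two striking faces at x = +-34 mm. Balance point near y = +35 mm.
- slate_tile: Dark square slate tile 106 x 106 x 8 mm, loose on the bench. Origin: centre of the underside.
- dapping_block: Brass doming cube, 50 mm, a bystander. Origin: centre of the underside.
- flux_jar: Round screw jar with dark lid, 54 mm across, 54 mm high, a bystander. Origin: centre of the underside.
- solder_tin: Flat round tin, 64 mm across, 23 mm high, a bystander. Origin: centre of the underside.

How it is judged:
On the way, in this order (a step that is already met when the one before it is completed fails the run):
1. the mallet taps the left pin and that end shifts (over 1.5 mm) (contact force between mallet and pin_left above 1 N and distance of pin_left_tip from where it was at the start of the episode above 0.0015 m).
2. then it taps the right pin and that end shifts (contact force between mallet and pin_right above 1 N and distance of pin_right_tip from where it was at the start of the episode above 0.0015 m).
3. then the left pin again, further on (over 4 mm in all) (contact force between mallet and pin_left above 1 N and distance of pin_left_tip from where it was at the start of the episode above 0.004 m).
4. then the right pin again (over 4 mm in all) (contact force between mallet and pin_right above 1 N and distance of pin_right_tip from where it was at the start of the episode above 0.004 m).
5. the insert is clear of the keepers, still on the base, and the mallet lies flat on the bench, let go (x of insert in the frame of mould_frame above 0.004 m and height (world z) of insert below 0.022 m and height (world z) of mallet below 0.008 m and angle between mallet's own z axis and vertical below 0.15 rad and contact force between the fingers and mallet below 0.1 N and linear speed of mallet below 0.03 m/s), for 0.2 s.
At the end, for the whole second after the job is handed in: The insert rests flat on the slate tile, underside down, within 25 mm of the tile's centre; the mallet lies flat on the bench; both at rest (horizontal distance between insert and slate_tile below 0.025 m and z of insert in the frame of slate_tile between 0.005 and 0.012 m and angle between insert's own z axis and vertical below 0.08 rad and linear speed of each of insert, mallet below 0.02 m/s and height (world z) of slate_tile below 0.004 m and height (world z) of mallet between -0.01 and 0.008 m and angle between mallet's own z axis and vertical below 0.15 rad); the robot touches nothing.
It fails at once if the insert is taken in the fingers before it is clear of the keepers (contact force between the fingers and insert above 1 N and x of insert in the frame of mould_frame below 0.004 m and height (world z) of insert below 0.022 m and y of insert in the frame of mould_frame between -0.06 and 0.06 m).
It fails at once if a hard blow instead of a light tap (over 40 N from the mallet) (contact force between mallet and insert above 40 N).
It fails at once if the insert is forced badly crooked in the frame (over 0.14 rad) (angle between the x axis of insert and the x axis of mould_frame, either way round above 0.14 rad and x of insert in the frame of mould_frame below 0.004 m and height (world z) of insert below 0.022 m and y of insert in the frame of mould_frame between -0.06 and 0.06 m).
It fails at once if the insert is set down on the tile hard (contact force between insert and slate_tile above 45 N).
It fails at once if the doming cube, flux jar or solder tin is moved over 20 mm, or the slate tile over 30 mm (distance of slate_tile from where it was at the start of the episode above 0.03 m or distance of any of dapping_block, flux_jar, solder_tin from where it was at the start of the episode above 0.02 m).
It also fails if it takes over 70 s, if anything falls off the work surface, if the arm or the gripper's body presses on something with over 40 N, if the wrist force passes 120 N, or if a joint passes its speed limit or range.

## Working session

There is one attempt and no reset: what is moved stays moved. The work goes in short steps, Python scripts to look and compute and a tool call to move; the robot and the scene stay as the last step left them, time stands still between calls to the robot, and variables do not carry over. Pictures are saved under pics/ and viewed, and the job is handed in when it is done.

Besides the shell and the picture viewer there is one more tool, called after "Emit:" by a JSON object that holds its "api" and its "payload". servo_tool: Moves the arm, as the interface text tells. Its arguments: {"type":"object","properties":{"targets":{"type":"array","items":{"type":"array"}},"gripper":{"type":"number"},"newtons":{"type":"number"}},"required":["targets"]}

```bash
ls; mkdir -p pics; python3 - <<'E'
from workcell import bot
import cv2
print(bot.observe(), bot.tcp_to_grasp)
for n in("scene","top"):
    cv2.imwrite(f"pics/{n}0.png",bot.grab_frame(n)); c=bot.get_calibration(n); print(n,c)
E
```

```text
pics
{'clock': 0.0, 'qpos': array([ 1.05377773,  0.5220068 , -0.0363098 ,  1.59999651,  0.02119562,
        1.02110519, -0.11279534]), 'qd': array([-4.18676339e-04,  8.28195918e-05, -1.19301757e-03, -3.00499104e-05,
       -1.03600396e-03, -4.52875256e-05,  1.06642751e-03]), 'joint_efforts': array([-1.07495322e-03, -9.27126002e+01,  1.97923064e+00, -3.69926977e+01,
        1.76764122e-02,  8.27162003e-03, -7.87523902e-06]), 'position': array([ 0.26987527, -0.56335896,  0.23073454]), 'tool_rot': array([-3.14046490e+00,  8.59555987e-05,  4.46795568e-01]), 'force': array([0.08164892, 0.12569858, 0.48479029]), 'moment': array([ 0.0221729 , -0.01531281,  0.00709854]), 'grip_width': 0.08518360449521212} 0.0187
scene {'fx': 417.3148103862662, 'fy': 417.3148103862662, 'cx': 280.00433855191864, 'cy': 202.8706570582805, 'pose': array([[ 0.65400398,  0.45034024, -0.60784247,  0.0541451 ],
       [-0.75634818,  0.37363752, -0.53696595, -0.32286393],
       [-0.01470462,  0.81091841,  0.58497445,  0.5334322 ],
       [ 0.        ,  0.        ,  0.        ,  1.        ]])}
top {'fx': 429.65210400068673, 'fy': 429.65210400068673, 'cx': 287.2681275132717, 'cy': 214.87443121713386, 'pose': array([[ 0.02091832,  0.99284006, -0.11760542,  0.45207951],
       [-0.9995833 ,  0.02310928,  0.01729698,  0.14471478],
       [ 0.01989091,  0.11719459,  0.99290975,  1.02411958],
       [ 0.        ,  0.        ,  0.        ,  1.        ]])}
```

View pics/scene0.png

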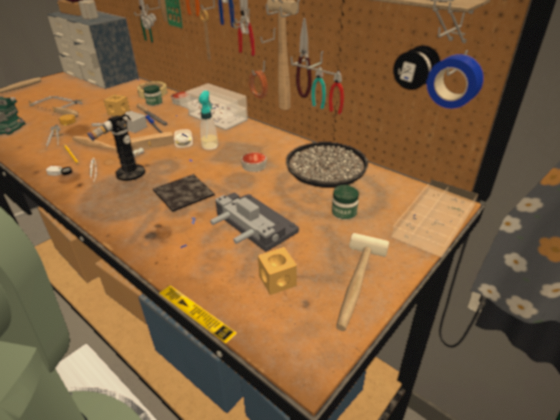

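View pics/top0.png

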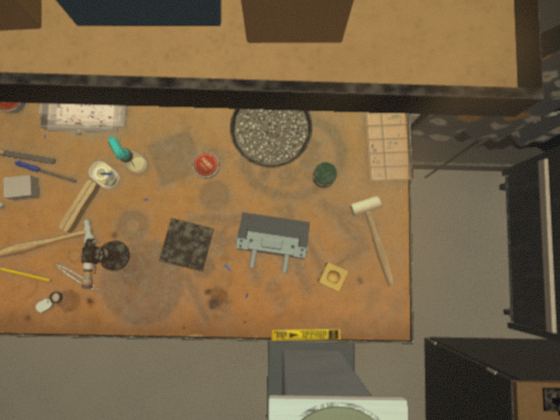

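The top view shows the mallet at the right (head ~(366,205), handle end ~(390,282)), the frame with the insert at ~(273,240), pins ending at ~(253,268) and (286,271), the slate tile at ~(187,244), and the cube at ~(334,276). I'll enlarge it to measure.

```bash
cat > h.py <<'E'
import numpy as np, cv2
from workcell import bot
def ray(n,u,v):
    c=bot.get_calibration(n);P=c["pose"]
    d=P[:3,:3]@np.array([(u-c["cx"])/c["fx"],-(v-c["cy"])/c["fy"],-1.]);return P[:3,3],d
def onz(n,u,v,z):
    o,d=ray(n,u,v);return o+d*(z-o[2])/d[2]
def proj(n,p):
    c=bot.get_calibration(n);P=c["pose"];q=P[:3,:3].T@(np.array(p)-P[:3,3])
    return c["cx"]+c["fx"]*q[0]/-q[2], c["cy"]-c["fy"]*q[1]/-q[2]
def crop(src,dst,u0,v0,w,h,s):
    im=cv2.imread(src)[v0:v0+h,u0:u0+w];im=cv2.resize(im,None,fx=s,fy=s,interpolation=cv2.INTER_CUBIC)
    for k in range(0,w,10):
        cv2.line(im,(int((k+.5)*s),0),(int((k+.5)*s),12 if (u0+k)%50 else 30),(255,255,255),1)
    for k in range(0,h,10):
        cv2.line(im,(0,int((k+.5)*s)),(12 if (v0+k)%50 else 30,int((k+.5)*s)),(255,255,255),1)
    cv2.imwrite(dst,im)
E
python3 - <<'E'
from h import *
crop("pics/top0.png","pics/c1.png",220,200,100,80,8)
crop("pics/top0.png","pics/c2.png",310,185,110,110,5)
crop("pics/top0.png","pics/c3.png",150,210,80,70,8)
E
```

```text
(no output)
```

View pics/c1.png

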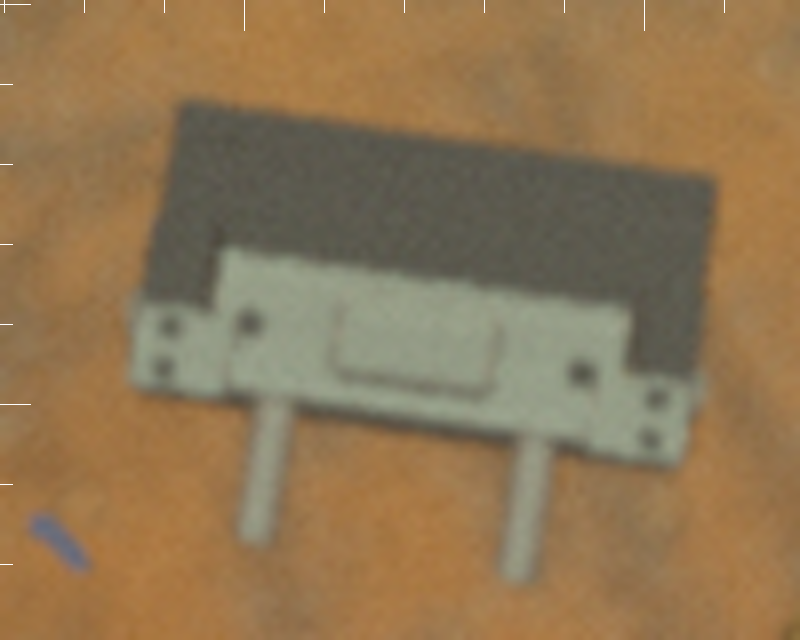

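View pics/c2.png

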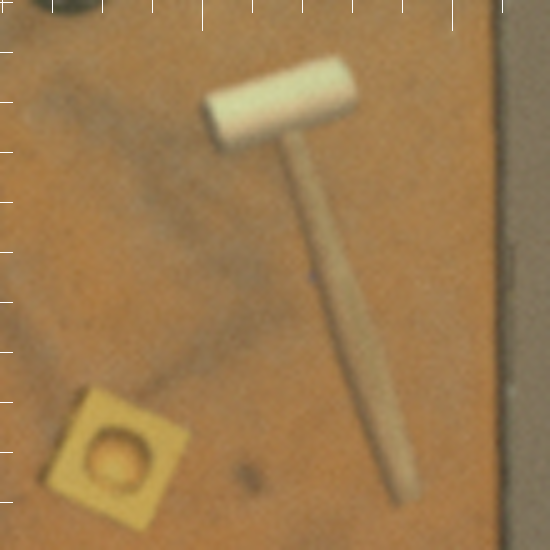

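View pics/c3.png

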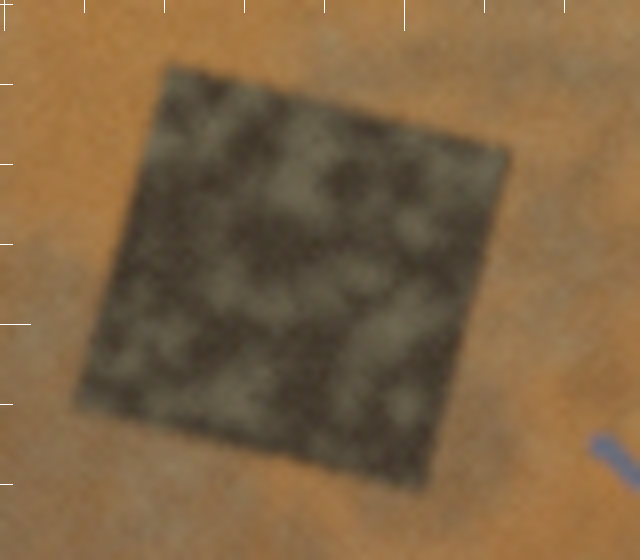

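```bash
cat > m1.py <<'E'
from h import *
def T(u0,v0,s,x,y,z): return onz("top",u0+x/s-.5,v0+y/s-.5,z)
np.set_printoptions(precision=4,suppress=True)
fl=T(220,200,8,180,102,.016);fr=T(220,200,8,717,176,.016)
y=(fl-fr)[:2];print("frame far corners",fl,fr,np.linalg.norm(y),"yaw",np.arctan2(-y[0],y[1]))
pl=T(220,200,8,254,544,.025);pr=T(220,200,8,517,582,.025)
y2=(pl-pr)[:2];print("pins",pl,pr,np.linalg.norm(y2),"yaw",np.arctan2(-y2[0],y2[1]))
ya=np.arctan2(-y[0],y[1]);R=np.array([[np.cos(ya),-np.sin(ya)],[np.sin(ya),np.cos(ya)]])
fo=(fl+fr)[:2]/2-R@[.045,0];print("frame origin",fo, "pins in frame",(pl[:2]-fo)@R,(pr[:2]-fo)@R)
# mallet
a=T(310,185,5,214,123,.015);b=T(310,185,5,346,80,.015);h=T(310,185,5,405,498,.012)
n=T(310,185,5,290,138,.015)
print("mallet head faces",a,b,np.linalg.norm(a-b),"handle end",h,"neck",n)
hd=(a+b)/2;d=(hd-h)[:2];print("len",np.linalg.norm(d),"dir",np.arctan2(d[1],d[0]), "facedir",np.arctan2(*(a-b)[1::-1]))
t=[T(150,210,8,*p,.008)[:2] for p in((168,65),(511,150),(425,488),(77,407))]
print("tile",np.mean(t,0),[np.linalg.norm(t[i]-t[i-1]) for i in range(4)],np.arctan2(*(t[1]-t[0])[::-1])+np.pi/2)
c=[T(310,185,5,*p,.05)[:2] for p in((92,388),(190,432),(145,532),(45,482))];print("cube",np.mean(c,0),c)
# scene checks
for nme,p in(("pl",pl),("pr",pr),("heada",a),("headb",b),("hend",h)):print(nme,proj("scene",p))
E
python3 m1.py
python3 - <<'E'
from h import *
crop("pics/scene0.png","pics/c4.png",200,180,110,100,7)
crop("pics/scene0.png","pics/c5.png",320,220,80,120,5)
E
```

```text
frame far corners [0.5752 0.2341 0.016 ] [0.5569 0.0752 0.016 ] 0.15993349339939728 yaw -0.114654985242113
pins [0.4464 0.2078 0.025 ] [0.4371 0.1318 0.025 ] 0.07656105450636061 yaw -0.12161327705918766
frame origin [0.5214 0.1598] pins in frame [-0.08    0.0391] [-0.0805 -0.0375]
mallet head faces [ 0.589  -0.0271  0.015 ] [ 0.6112 -0.0902  0.015 ] 0.06687224736506747 handle end [ 0.4146 -0.1178  0.012 ] neck [ 0.5827 -0.0634  0.015 ]
len 0.19474899351736544 dir 0.30857696760134173 facedir 1.9088427820970804
tile [0.4978 0.3627] [np.float64(0.10330385703433542), np.float64(0.10471566252962614), np.float64(0.10174221119149071), np.float64(0.10457471681345983)] -0.22071834447953376
cube [0.431  0.0217] [array([0.4622, 0.0337]), array([ 0.4434, -0.0107]), array([0.3985, 0.0093]), array([0.4198, 0.0545])]
pl (np.float64(210.17447048073626), np.float64(221.88411933942254))
pr (np.float64(233.68975597950998), np.float64(240.5823702092081))
heada (np.float64(350.9022624694436), np.float64(239.4636532940539))
headb (np.float64(386.65011696033145), np.float64(247.82990095135526))
hend (np.float64(338.09069508087765), np.float64(323.8858263336746))
```

View pics/c4.png

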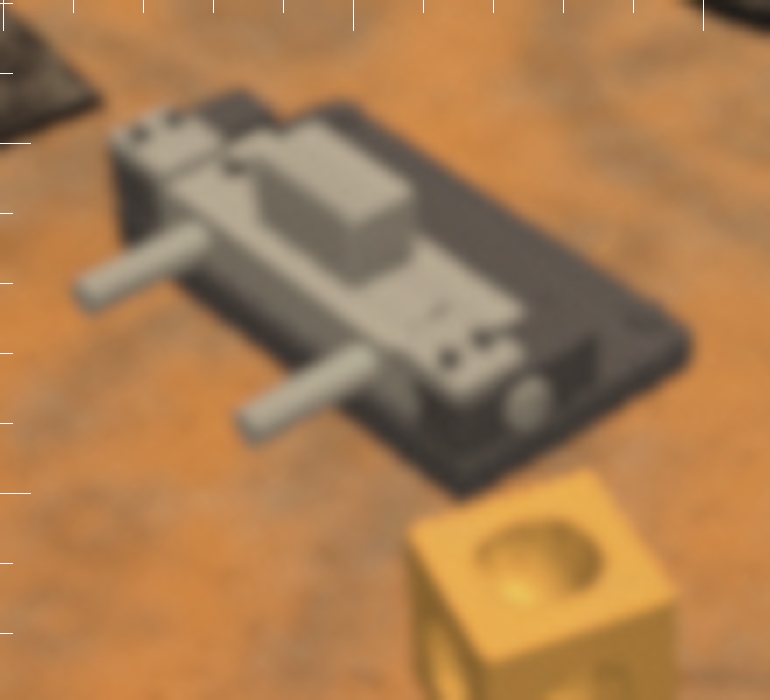

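View pics/c5.png

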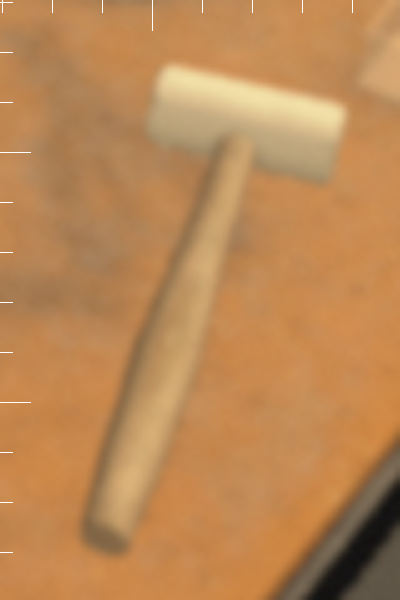

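Emit:
{"api": "servo_tool", "payload": {"targets": [[[0.4,-0.27,0],-1],[[0.8,-0.5,0],0],[[0.8,-0.55,0],0],[[0.8,-0.55,0],0],[[0.8,-0.55,0],0],[[0.8,-0.55,0],0],[[0.8,-0.55,0],0],[[0.8,-0.55,0],0],[[0.8,-0.55,0],0],[[0.8,-0.55,0],0],[[0.8,-0.55,0],0],[[0.4,-0.3,0],0]], "gripper": 1, "newtons": 80}}

```text
clock: 1.6
position: [0.498, -0.079, 0.2311]
tool_rot: [-3.141, -0.0, 0.536]
force: [0.1, -1.1, -0.6]
grip_width: 0.0852
```

Emit:
{"api": "servo_tool", "payload": {"targets": [[[0,0,0.1],-1],[[0,0,0.1],-1],[[0,0,0.1],-1],[[0,0,0.1],-1],[[0,0,0.1],-1],[[0,0,0.1],-1],[[0,0,0.1],-1],[[0,0,0.1],-1],[[0,0,0.1],-1],[[0,0,0.1],-1],[[0,0,0.1],-1],[[0,0,0.1],-1]]}}

```text
clock: 3.1
position: [0.4972, -0.0816, 0.1709]
tool_rot: [-3.141, -0.0, 1.584]
force: [0.1, -0.0, 0.1]
grip_width: 0.0858
```

Emit:
{"api": "servo_tool", "payload": {"targets": [[[0,0,0.1],-1],[[0,0,0.1],-1],[[0,0,0.1],-1],[[0,0,0.1],-1],[[0,0,0.1],-1],[[0,0,0.1],-1],[[0,0,0.1],-1],[[0,0,0.1],-1],[[0,0,0.1],-1],[[0,0,0.1],-1],[[0,0,0.1],-1],[[0,0,0.1],-1]]}}

```text
clock: 4.6
position: [0.4973, -0.0816, 0.1109]
tool_rot: [-3.141, -0.0, 2.631]
force: [0.1, -1.0, -1.1]
grip_width: 0.0854
```

Emit:
{"api": "servo_tool", "payload": {"targets": [[[0,0,0.1],-1],[[0,0,0.1],-1],[[0,0,0.1],-1],[[0,0,0.1],-1],[[0,0,0.1],-1],[[0,0,0.1],-1],[[0,0,0],-1],[[0,0,0],-1],[[0,0,0],-1],[[0,0,0],-0.5]]}}

```text
clock: 5.85
position: [0.4973, -0.0816, 0.0811]
tool_rot: [3.141, -0.0, -2.824]
force: [0.3, -0.1, -0.4]
grip_width: 0.0854
```

```bash
cat > go.py <<'E'
import sys
from h import *
def need(x,y,z):
    o=bot.observe();p=o["position"];w=o["tool_rot"][2]
    d=np.array([x,y,z])-p
    print("pos",p.round(4),"yaw",w.round(4),"t",o["clock"],"units",np.round([(d[0]*np.cos(w)+d[1]*np.sin(w))/.05,(d[0]*np.sin(w)-d[1]*np.cos(w))/.05,-d[2]/.05],3))
if __name__=="__main__": need(*map(float,sys.argv[1:4]))
E
python3 go.py .5505 -.0748 .04; python3 - <<'E'
from h import *
cv2.imwrite("pics/t1.png",bot.grab_frame("scene"));crop("pics/t1.png","pics/t1c.png",280,160,130,180,4)
E
```

```text
pos [ 0.4973 -0.0816  0.0811] yaw -2.8243 t 5.85 units [-1.054 -0.203  0.822]
```

View pics/t1c.png

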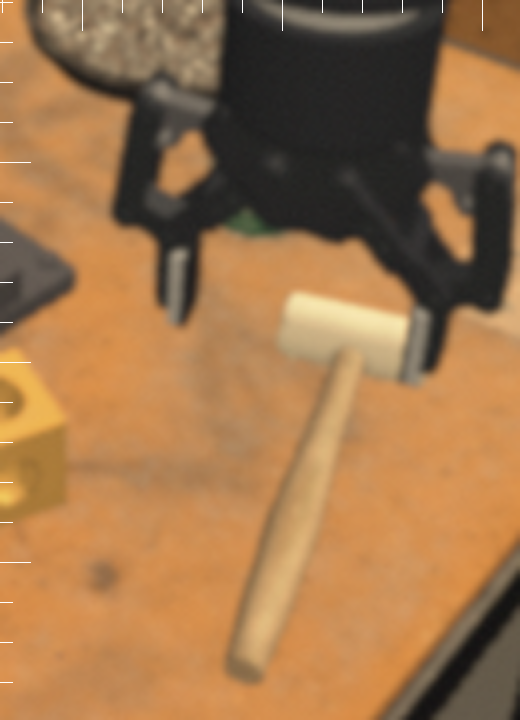

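The open fingers straddle the handle; the head is at ~(365,244) and the pads are aligned with it. Next I move onto the grip point and descend.

Emit:
{"api": "servo_tool", "payload": {"targets": [[[-0.35,-0.07,0],0],[[-0.35,-0.07,0.1],0],[[-0.35,-0.06,0.3],0],[[0,0,0.4],0],[[0,0,0.4],0],[[0,0,0.2],0],[[0,0,0.1],0],[[0,0,0],0]]}}

```text
clock: 6.9
position: [0.5504, -0.0748, 0.0063]
tool_rot: [3.142, -0.0, -2.826]
force: [0.4, 0.1, 0.9]
grip_width: 0.0852
```

Emit:
{"api": "servo_tool", "payload": {"targets": [[[0,0,0],0],[[0,0,0],0],[[0,0,0],0],[[0,0,0],0],[[0,0,0],0],[[0,0,0],0]], "gripper": -1, "newtons": 80}}

```text
clock: 7.65
position: [0.5504, -0.0747, 0.0067]
tool_rot: [-3.141, 0.0, -2.826]
force: [-2.4, 0.2, 9.1]
grip_width: 0.0144
```

Emit:
{"api": "servo_tool", "payload": {"targets": [[[0,0,-0.1],0],[[0,0,-0.2],0],[[0,0,-0.4],0],[[0,0,-0.4],0],[[0,0,-0.2],0],[[0,0,0],0]]}}

```text
clock: 8.4
position: [0.5508, -0.0751, 0.0722]
tool_rot: [-3.141, 0.001, -2.826]
force: [0.1, 0.8, -2.5]
grip_width: 0.0145
```

```bash
python3 - <<'E'
from h import *
cv2.imwrite("pics/t2.png",bot.grab_frame("scene"));crop("pics/t2.png","pics/t2c.png",290,150,120,160,4)
cv2.imwrite("pics/t2t.png",bot.grab_frame("top"));crop("pics/t2t.png","pics/t2tc.png",310,170,110,130,5)
E
```

```text
(no output)
```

View pics/t2c.png

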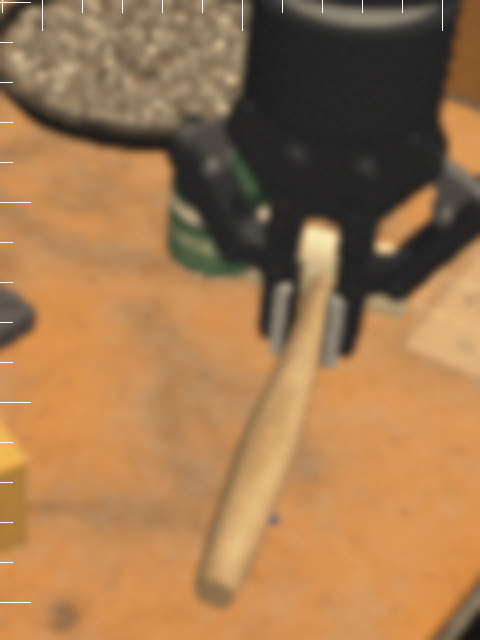

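View pics/t2tc.png

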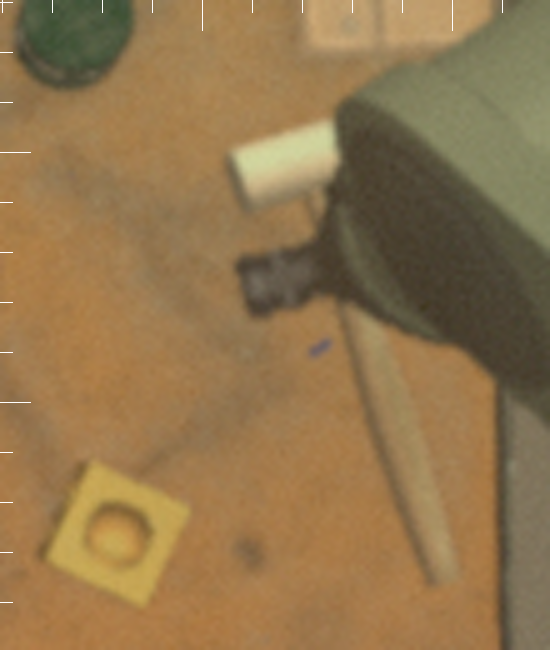

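```bash
cat >> h.py <<'E'
def tri(uv1,uv2):
    o1,d1=ray("scene",*uv1);o2,d2=ray("top",*uv2)
    d1/=np.linalg.norm(d1);d2/=np.linalg.norm(d2)
    s=np.linalg.lstsq(np.array([d1,-d2]).T,o2-o1,rcond=None)[0]
    a=o1+s[0]*d1;b=o2+s[1]*d2;return (a+b)/2,np.linalg.norm(a-b)
E
python3 - <<'E'
from h import *
print(tri((344,298.3),(397.5,286.1)))
print(tri((340.6,326.5),(390.5,284.1)),"before")
print(onz("top",357.9,206.5,.080),onz("top",397.5,286.1,.077))
E
```

```text
(array([ 0.41439667, -0.12015378,  0.07077376]), np.float64(0.005378753078013907))
(array([ 0.41537773, -0.12037375,  0.00679938]), np.float64(0.003137798694333649)) before
[ 0.5863275  -0.02852301  0.08      ] [ 0.41294747 -0.11630006  0.077     ]
```

The mallet is held about level (end triangulated 64 mm up after a 65 mm lift). Next I raise it and turn it so the handle points left.

Emit:
{"api": "servo_tool", "payload": {"targets": [[[0,0,-0.2],0.5],[[0,0,-0.3],1],[[0,0,-0.3],1],[[0,0,0],1],[[0,0,0],1],[[0,0,0],1],[[0,0,0],1],[[0,0,0],1],[[0,0,0],1],[[0,0,0],1],[[0,0,0],1],[[0,0,0],1]]}}

```text
clock: 10.0
position: [0.5504, -0.0745, 0.1115]
tool_rot: [3.141, -0.0, 2.449]
force: [-0.5, 0.0, -2.0]
grip_width: 0.0142
```

Emit:
{"api": "servo_tool", "payload": {"targets": [[[0,0,0],1],[[0,0,0],1],[[0,0,0],1],[[0,0,0],1],[[0,0,0],1],[[0,0,0],1],[[0,0,0],1],[[0,0,0],1],[[0,0,0],1],[[0,0,0],1],[[0,0,0],1],[[0,0,0],0.45]]}}

```text
clock: 11.5
position: [0.5504, -0.0744, 0.1115]
tool_rot: [-3.142, -0.0, 1.452]
force: [-0.3, 0.2, -2.3]
grip_width: 0.0142
```

```bash
python3 - <<'E'
from h import *
print(tri((212.1,221.4),(251.2,267.5)),tri((235.5,240.2),(284.1,272.2)))
E
python3 go.py .4029 .2649 .0197
```

```text
(array([0.44789152, 0.20662105, 0.02565337]), np.float64(0.0038747737788356147)) (array([0.43847998, 0.13074586, 0.02534497]), np.float64(0.003342887792656473))
pos [ 0.5504 -0.0744  0.1115] yaw 1.4523 t 11.5 units [ 6.39  -3.732  1.836]
```

Emit:
{"api": "servo_tool", "payload": {"targets": [[[0.3,-0.2,0],0],[[0.6,-0.4,0],0],[[0.7,-0.4,0],0],[[0.7,-0.4,0],0],[[0.7,-0.4,0],0],[[0.7,-0.4,0],0],[[0.7,-0.4,0],0],[[0.7,-0.4,0],0],[[0.7,-0.4,0],0],[[0.6,-0.33,0.2],0],[[0,0,0.4],0],[[0,0,0.4],0]]}}

```text
clock: 13.0
position: [0.4012, 0.2656, 0.061]
tool_rot: [-3.141, -0.001, 1.457]
force: [0.2, -0.2, -3.4]
grip_width: 0.0144
```

```bash
python3 go.py .4029 .2649 .0197; python3 - <<'E'
from h import *
cv2.imwrite("pics/t3.png",bot.grab_frame("scene"));crop("pics/t3.png","pics/t3c.png",140,140,150,110,5)
cv2.imwrite("pics/t3t.png",bot.grab_frame("top"));crop("pics/t3t.png","pics/t3tc.png",150,200,160,110,5)
E
```

```text
pos [0.4012 0.2656 0.061 ] yaw 1.4572 t 13.0 units [-0.011  0.036  0.826]
```

View pics/t3c.png

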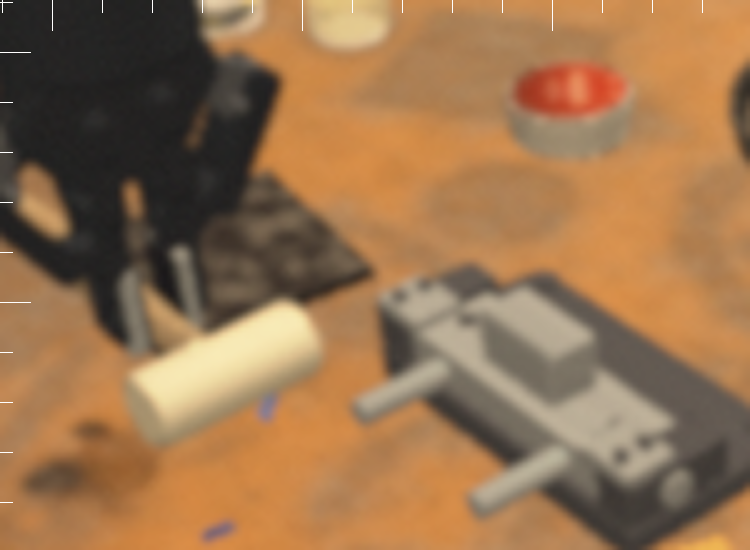

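View pics/t3tc.png

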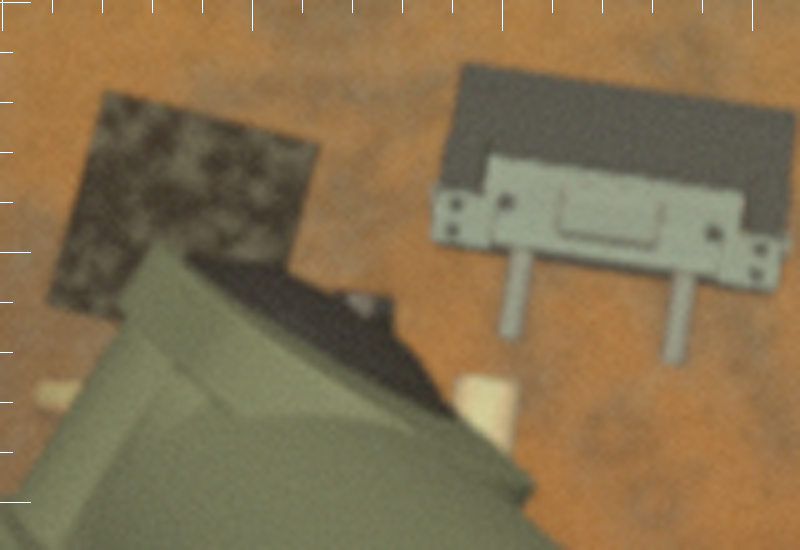

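```bash
python3 - <<'E'
from h import *
ya=-.117;R=np.array([[np.cos(ya),-np.sin(ya)],[np.sin(ya),np.cos(ya)]]);fo=np.array([.5214,.1598])
for z in(.069,.084):
  p=onz("top",246.7,274.7,z);print(p,(p[:2]-fo)@R)
for x in((455,395),(518,395)): p=onz("top",150+x[0]/5-.5,200+x[1]/5-.5,.069);print((p[:2]-fo)@R)
for x in((511,338),(675,361)): p=onz("top",150+x[0]/5-.5,200+x[1]/5-.5,.025);print((p[:2]-fo)@R)
E
```

```text
[0.43071709 0.21449142 0.069     ] [-0.09644724  0.0437318 ]
[0.43105259 0.21339559 0.084     ] [-0.09598612  0.04268262]
[-0.10648499  0.05596743]
[-0.10270255  0.02859935]
[-0.07905836  0.03798759]
[-0.07909549 -0.03836401]
```

Emit:
{"api": "servo_tool", "payload": {"targets": [[[-0.03,0,0.3],0],[[0,0,0.3],0],[[0,0,0.2],0],[[0,0.1,0.02],0],[[0,0.1,0],0],[[0,0.04,0],0],[[0,0.02,0],0]]}}

```text
clock: 13.98
position: [0.4153, 0.2617, 0.0206]
tool_rot: [3.141, -0.0, 1.454]
force: [0.0, -0.1, -1.4]
grip_width: 0.0143
```

Emit:
{"api": "servo_tool", "payload": {"targets": [[[0,0.03,0],0],[[0,0.03,0],0],[[0,0.03,0],0]]}}

```text
clock: 14.35
position: [0.4186, 0.2615, 0.0202]
tool_rot: [-3.14, -0.0, 1.455]
force: [-8.0, 4.3, 0.0]
grip_width: 0.0142
```

Emit:
{"api": "servo_tool", "payload": {"targets": [[[0,0.03,0],0],[[0,0.03,0],0],[[0,0,0],0]]}}

```text
clock: 14.72
position: [0.4214, 0.2618, 0.0202]
tool_rot: [-3.14, -0.001, 1.456]
force: [-8.2, 5.3, -1.8]
grip_width: 0.0146
```

```bash
cat > pins.py <<'E'
import sys
from h import *
n=sys.argv[1]
cv2.imwrite(f"pics/{n}.png",bot.grab_frame("scene"));crop(f"pics/{n}.png",f"pics/{n}c.png",190,170,110,90,7)
o=bot.observe();print(o["clock"],o["force"],o["position"],o["tool_rot"][2])
E
python3 pins.py t4
```

```text
14.775 [-8.13625614  5.95992268 -0.79053666] [0.42139659 0.26176133 0.02022197] 1.455553559338907
```

View pics/t4c.png

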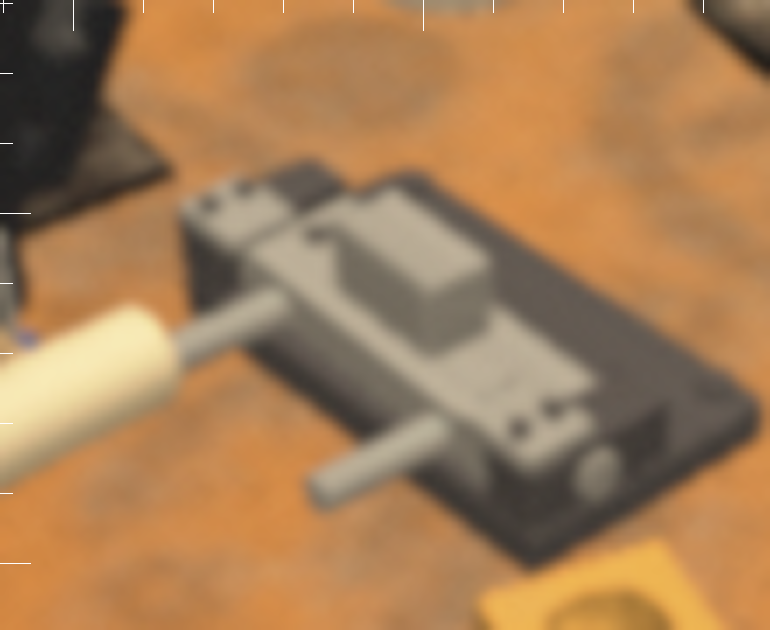

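Head contacts the left pin and that end has moved about 3 mm. Now the right pin.

Emit:
{"api": "servo_tool", "payload": {"targets": [[[0,-0.15,0],0],[[0,-0.15,0],0],[[-0.4,0,0],0],[[-0.5,0,0],0],[[-0.4,0,0],0],[[-0.22,0,0],0],[[0,0.06,0],0],[[0,0.06,0],0],[[0,0.03,0],0]]}}

```text
clock: 15.9
position: [0.4065, 0.1868, 0.0203]
tool_rot: [3.141, -0.001, 1.455]
force: [-0.2, 0.4, -2.2]
grip_width: 0.0143
```

Emit:
{"api": "servo_tool", "payload": {"targets": [[[0,0.03,0],0],[[0,0.03,0],0],[[0,0.03,0],0],[[0,0,0],0]]}}

```text
clock: 16.4
position: [0.4101, 0.1856, 0.0202]
tool_rot: [-3.141, 0.0, 1.455]
force: [-4.7, 1.7, -0.5]
grip_width: 0.0142
```

```bash
cat > s.py <<'E'
from h import *
o=bot.observe();p=o["position"];w=o["tool_rot"][2]
print(round(o["clock"],2),"s,y mm",(1000*(.99316*p[0]-.11673*p[1])).round(2),(1000*(.11673*p[0]+.99316*p[1])).round(2),"z",(p[2]*1000).round(1),"yaw",w.round(4),o["force"].round(1))
E
python3 s.py
```

```text
16.4 s,y mm 385.66 232.24 z 20.2 yaw 1.4548 [-4.7  1.7 -0.5]
```

Emit:
{"api": "servo_tool", "payload": {"targets": [[[0,0.03,0],0],[[0,0.03,0],0],[[0,0.03,0],0],[[0,0.02,0],0],[[0,0,0],0]]}}

```text
clock: 17.02
position: [0.4149, 0.184, 0.0199]
tool_rot: [-3.139, 0.002, 1.454]
force: [-7.9, -2.8, -1.6]
grip_width: 0.0145
```

```bash
python3 s.py;python3 pins.py t5;python3 - <<'E'
from h import *
cv2.imwrite("pics/t5t.png",bot.grab_frame("top"));crop("pics/t5t.png","pics/t5tc.png",220,200,100,80,8)
E
```

```text
17.02 s,y mm 390.61 231.18 z 19.9 yaw 1.454 [-7.9 -2.8 -1.6]
17.075 [-7.41863228 -2.44156383 -1.80565178] [0.41491275 0.18404535 0.01995685] 1.454052993716787
```

View pics/t5c.png

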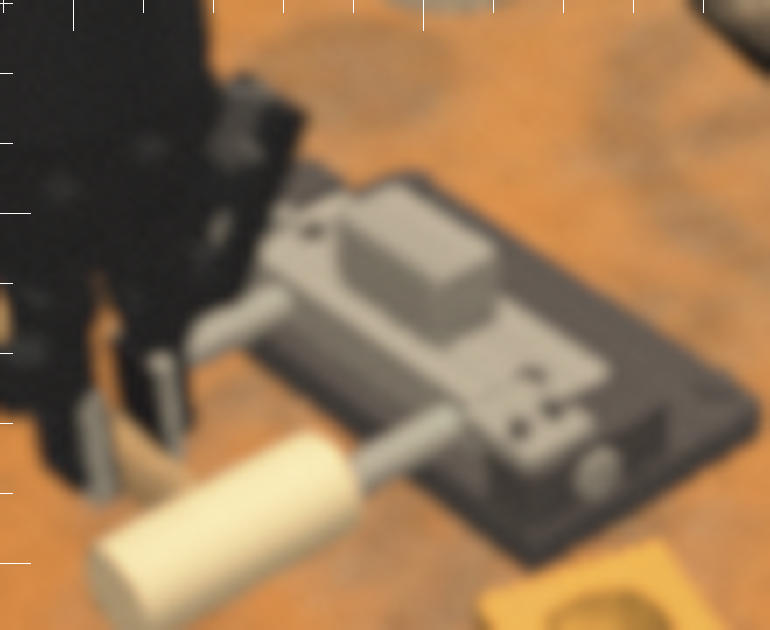

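View pics/t5tc.png

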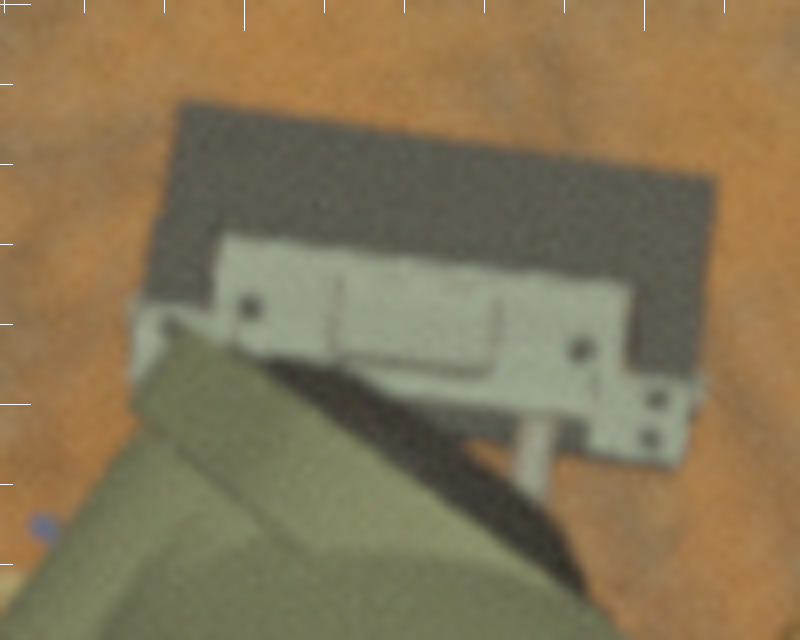

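Plate front edge has moved ≈4 mm at the left end and ≈6.5 mm at the right, which agrees with contact at s≈384. Left again.

Emit:
{"api": "servo_tool", "payload": {"targets": [[[0,-0.1,0],0],[[0,-0.12,0],0],[[0.4,0,0],0],[[0.5,0,0],0],[[0.4,0,0],0],[[0.22,0,0],0],[[0,0.06,0],0],[[0,0.04,0],0],[[0,0.03,0],0],[[0,0.03,0],0]]}}

```text
clock: 18.38
position: [0.422, 0.2604, 0.0203]
tool_rot: [-3.141, 0.0, 1.454]
force: [-2.3, 1.0, -1.8]
grip_width: 0.0144
```

```bash
python3 s.py
```

```text
18.38 s,y mm 388.74 307.89 z 20.3 yaw 1.4541 [-2.3  1.  -1.8]
```

Emit:
{"api": "servo_tool", "payload": {"targets": [[[0,0.03,0],0],[[0,0.03,0],0],[[0,0.03,0],0],[[0,0.03,0],0],[[0,0,0],0]]}}

```text
clock: 19.0
position: [0.427, 0.2609, 0.0202]
tool_rot: [-3.14, -0.001, 1.455]
force: [-5.7, 5.2, -2.6]
grip_width: 0.0143
```

```bash
python3 s.py
```

```text
19.0 s,y mm 393.67 308.94 z 20.2 yaw 1.4553 [-5.7  5.2 -2.6]
```

Emit:
{"api": "servo_tool", "payload": {"targets": [[[0,-0.1,0],0],[[0,-0.12,0],0],[[-0.4,0,0],0],[[-0.5,0,0],0],[[-0.4,0,0],0],[[-0.22,0,0],0],[[0,0.06,0],0],[[0,0.04,0],0],[[0,0.03,0],0],[[0,0.03,0],0]]}}

```text
clock: 20.25
position: [0.4157, 0.1856, 0.0202]
tool_rot: [-3.141, -0.0, 1.455]
force: [-5.6, 3.0, -1.5]
grip_width: 0.0143
```

Emit:
{"api": "servo_tool", "payload": {"targets": [[[0,0.03,0],0],[[0,0.03,0],0],[[0,0.03,0],0],[[0,0.03,0],0],[[0,0,0],0]]}}

```text
clock: 20.88
position: [0.4209, 0.1837, 0.0199]
tool_rot: [-3.139, 0.002, 1.454]
force: [-5.1, -3.1, -0.7]
grip_width: 0.0143
```

```bash
python3 s.py
```

```text
20.88 s,y mm 396.57 231.59 z 19.9 yaw 1.4544 [-5.1 -3.1 -0.7]
```

Emit:
{"api": "servo_tool", "payload": {"targets": [[[0,-0.1,0],0],[[0,-0.12,0],0],[[0.4,0,0],0],[[0.5,0,0],0],[[0.4,0,0],0],[[0.22,0,0],0],[[0,0.06,0],0],[[0,0.05,0],0],[[0,0.03,0],0],[[0,0.03,0],0]]}}

```text
clock: 22.12
position: [0.4281, 0.2596, 0.0202]
tool_rot: [-3.141, 0.0, 1.454]
force: [-5.3, 1.0, -1.5]
grip_width: 0.0143
```

Emit:
{"api": "servo_tool", "payload": {"targets": [[[0,0.03,0],0],[[0,0.03,0],0],[[0,0.03,0],0],[[0,0.03,0],0],[[0,0.02,0],0],[[0,0,0],0]]}}

```text
clock: 22.88
position: [0.4343, 0.2601, 0.0202]
tool_rot: [-3.14, -0.001, 1.455]
force: [-8.5, 6.1, -2.0]
grip_width: 0.0144
```

```bash
python3 s.py;python3 pins.py t6
```

```text
22.88 s,y mm 400.95 309.03 z 20.2 yaw 1.4553 [-8.5  6.1 -2. ]
22.925 [-8.06620476  5.79573872 -2.06034318] [0.43429448 0.26010264 0.02019297] 1.455309629009092
```

View pics/t6c.png

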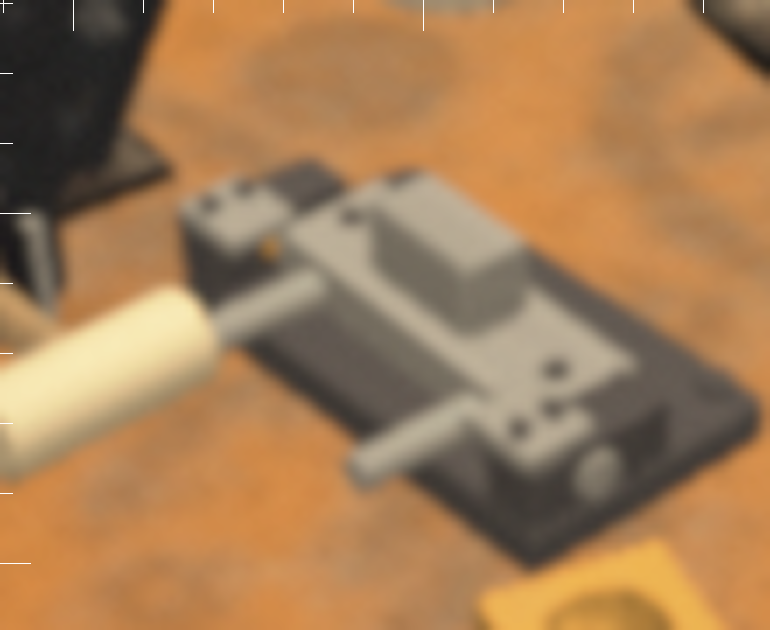

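The insert is moving out evenly, and the left sprung ball is now showing. Right again.

Emit:
{"api": "servo_tool", "payload": {"targets": [[[0,-0.1,0],0],[[0,-0.12,0],0],[[-0.4,0,0],0],[[-0.5,0,0],0],[[-0.4,0,0],0],[[-0.22,0,0],0],[[0,0.05,0],0],[[0,0.05,0],0],[[0,0.03,0],0],[[0,0.03,0],0]]}}

```text
clock: 24.18
position: [0.4229, 0.1849, 0.0201]
tool_rot: [-3.14, -0.0, 1.456]
force: [-6.3, 2.7, -1.2]
grip_width: 0.0139
```

Emit:
{"api": "servo_tool", "payload": {"targets": [[[0,0.03,0],0],[[0,0.03,0],0],[[0,0.03,0],0],[[0,0.03,0],0],[[0,0.02,0],0],[[0,0,0],0]]}}

```text
clock: 24.92
position: [0.4306, 0.1835, 0.0203]
tool_rot: [3.142, -0.0, 1.455]
force: [-0.1, 0.3, -2.3]
grip_width: 0.014
```

```bash
python3 s.py
```

```text
24.93 s,y mm 406.24 232.5 z 20.3 yaw 1.4547 [-0.1  0.3 -2.3]
```

```bash
python3 - <<'E'
from h import *
cv2.imwrite("pics/t7t.png",bot.grab_frame("top"));crop("pics/t7t.png","pics/t7tc.png",220,200,100,80,8)
E
```

```text
(no output)
```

View pics/t7tc.png

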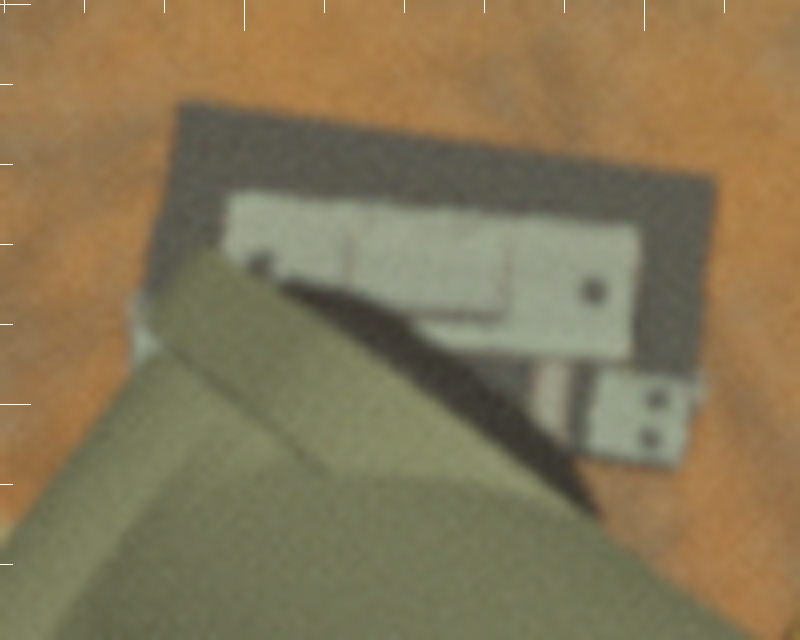

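Emit:
{"api": "servo_tool", "payload": {"targets": [[[0,-0.1,0],0],[[0,-0.15,0],0],[[0.4,0,0],0],[[0.5,0,0],0],[[0.4,0,0],0],[[0.22,0,0],0],[[0,0.05,0],0],[[0,0.04,0],0],[[0,0.03,0],0],[[0,0.03,0],0]]}}

```text
clock: 26.22
position: [0.4345, 0.2589, 0.0203]
tool_rot: [-3.142, 0.0, 1.454]
force: [0.3, -0.3, -2.4]
grip_width: 0.0144
```

Emit:
{"api": "servo_tool", "payload": {"targets": [[[0,0.03,0],0],[[0,0.03,0],0],[[0,0.03,0],0],[[0,0.03,0],0],[[0,0,0],0]]}}

```text
clock: 26.85
position: [0.4404, 0.2587, 0.0203]
tool_rot: [3.142, 0.0, 1.455]
force: [-1.3, 0.6, -2.2]
grip_width: 0.0141
```

```bash
python3 s.py; python3 - <<'E'
from h import *
cv2.imwrite("pics/t8t.png",bot.grab_frame("top"));crop("pics/t8t.png","pics/t8tc.png",220,200,100,80,8)
E
```

```text
26.85 s,y mm 407.24 308.31 z 20.3 yaw 1.4546 [-1.3  0.6 -2.2]
```

View pics/t8tc.png

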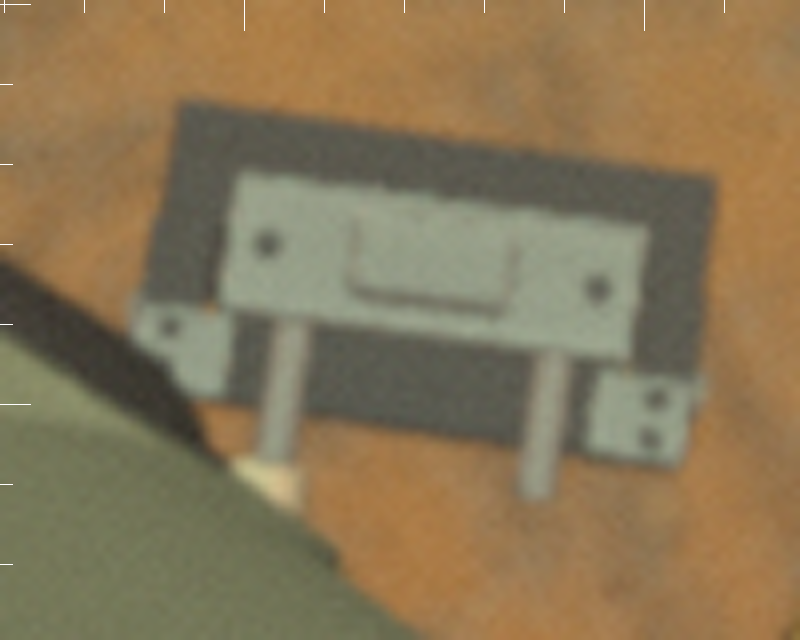

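Both ends are free of the balls, but travel is only ≈23–24 mm. One more short tap each for margin.

Emit:
{"api": "servo_tool", "payload": {"targets": [[[0,0.03,0],0],[[0,0.03,0],0],[[0,0.03,0],0],[[0,0,0],0],[[0,-0.1,0],0],[[0,-0.15,0],0],[[-0.4,0,0],0],[[-0.5,0,0],0],[[-0.4,0,0],0],[[-0.22,0,0],0],[[0,0.05,0],0],[[0,0.05,0],0]]}}

```text
clock: 28.4
position: [0.429, 0.1844, 0.0204]
tool_rot: [3.141, -0.001, 1.455]
force: [0.4, 0.7, -2.1]
grip_width: 0.0143
```

```bash
python3 s.py
```

```text
28.4 s,y mm 404.51 233.16 z 20.4 yaw 1.4551 [ 0.4  0.7 -2.1]
```

Emit:
{"api": "servo_tool", "payload": {"targets": [[[0,0.03,0],0],[[0,0.03,0],0],[[0,0.03,0],0],[[0,0.03,0],0],[[0,0.03,0],0],[[0,0,0],0],[[0,-0.1,0],0],[[0,-0.3,0],0],[[0,-0.4,0],0],[[0,-0.2,0],0]]}}

```text
clock: 29.65
position: [0.3848, 0.1887, 0.0204]
tool_rot: [-3.141, 0.0, 1.456]
force: [0.8, -0.2, -1.7]
grip_width: 0.0139
```

```bash
python3 s.py; python3 - <<'E'
from h import *
cv2.imwrite("pics/t9t.png",bot.grab_frame("top"));crop("pics/t9t.png","pics/t9tc.png",220,200,100,80,8)
cv2.imwrite("pics/t9.png",bot.grab_frame("scene"));crop("pics/t9.png","pics/t9c.png",140,140,160,120,5)
E
```

```text
29.65 s,y mm 360.14 232.34 z 20.4 yaw 1.4559 [ 0.8 -0.2 -1.7]
```

View pics/t9tc.png

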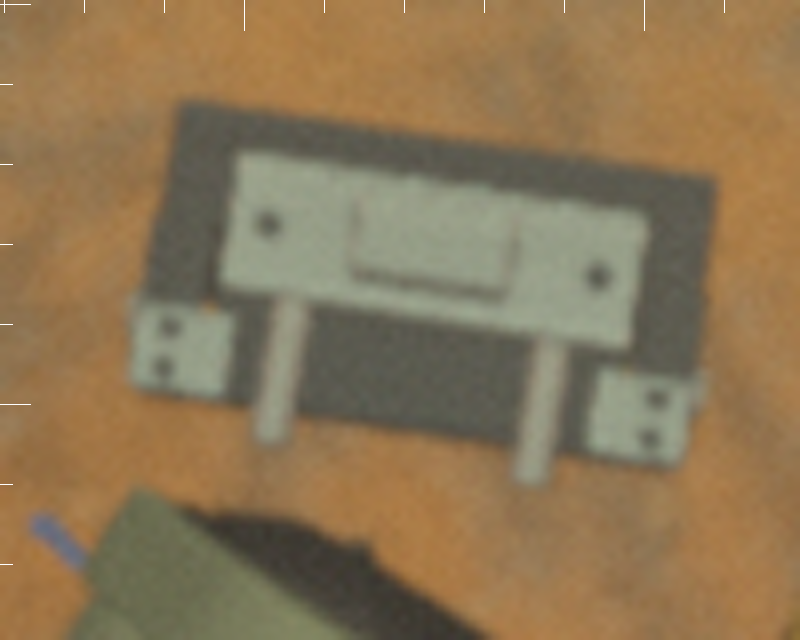

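View pics/t9c.png

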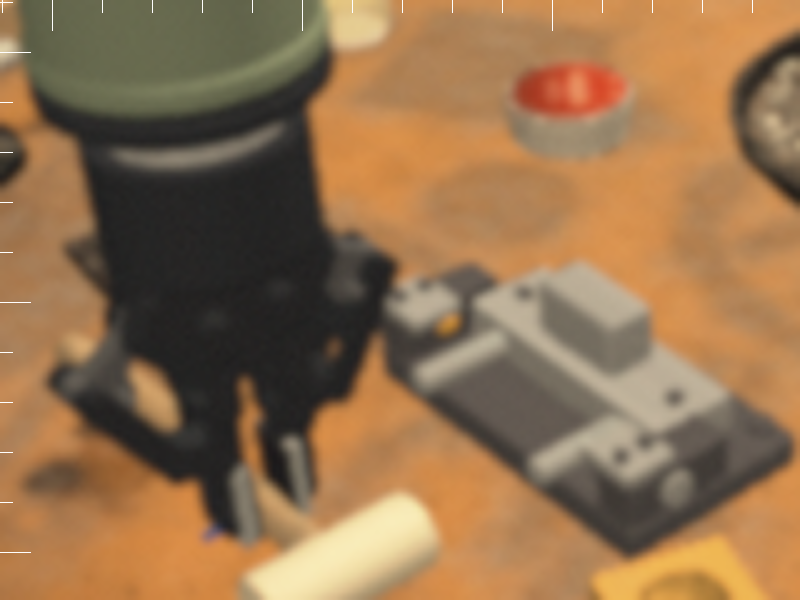

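The insert is square and ≈28 mm out, so it is clear. Next I lower the mallet to the bench.

Emit:
{"api": "servo_tool", "payload": {"targets": [[[0,0,0.08],0],[[0,0,0.08],0],[[0,0,0.05],0],[[0,0,0.04],0],[[0,0,0],0]]}}

```text
clock: 30.38
position: [0.3863, 0.1885, 0.0076]
tool_rot: [-3.141, 0.0, 1.455]
force: [-0.1, 0.7, -1.9]
grip_width: 0.0144
```

Emit:
{"api": "servo_tool", "payload": {"targets": [[[0,0,0.015],0],[[0,0,0.015],0],[[0,0,0],0]]}}

```text
clock: 30.75
position: [0.3864, 0.1885, 0.0066]
tool_rot: [3.141, -0.0, 1.455]
force: [-2.0, -2.0, 10.2]
grip_width: 0.0144
```

Emit:
{"api": "servo_tool", "payload": {"targets": [[[0,0,0],0],[[0,0,0],0],[[0,0,0],0],[[0,0,0],0],[[0,0,-0.05],0],[[0,0,-0.3],0],[[0,0,-0.6],0],[[0,0,-0.8],0],[[0,0,-0.4],0]], "gripper": 0.2}}

```text
clock: 31.88
position: [0.3867, 0.1886, 0.1157]
tool_rot: [3.14, -0.001, 1.454]
force: [-0.2, -0.6, 0.5]
grip_width: 0.0516
```

```bash
python3 s.py; python3 - <<'E'
from h import *
cv2.imwrite("pics/t10.png",bot.grab_frame("scene"));crop("pics/t10.png","pics/t10c.png",140,120,160,150,5)
E
```

```text
31.88 s,y mm 362.04 232.46 z 115.7 yaw 1.4545 [-0.2 -0.6  0.5]
```

View pics/t10c.png

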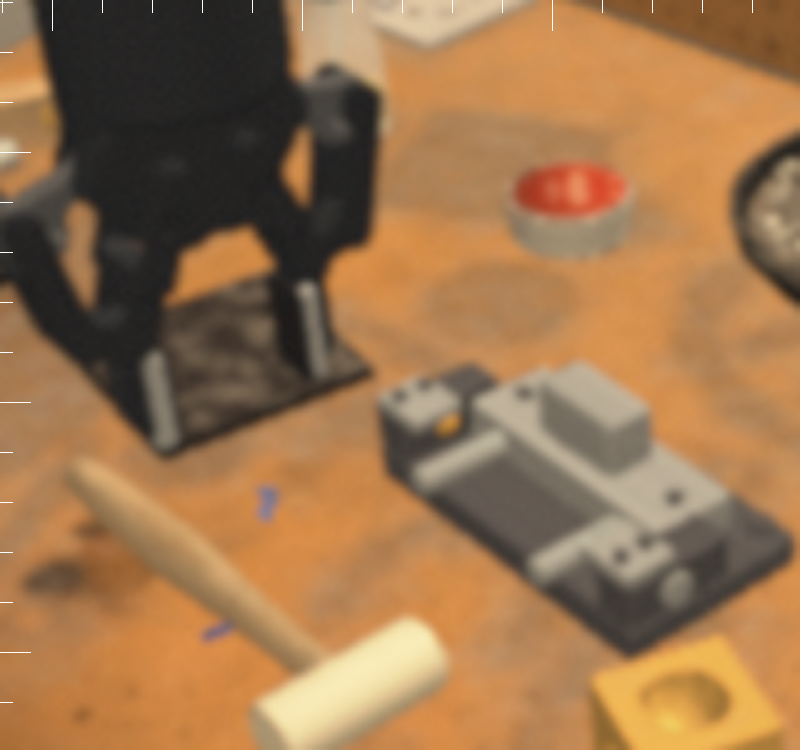

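Mallet lies flat on the bench, free (head ~(210,257), handle end ~(157,213)). Locating the insert now.

```bash
python3 - <<'E'
from h import *
def T(x,y,z): return onz("top",220+x/8-.5,200+y/8-.5,z)[:2]
c=[T(237,152,.034),T(647,209,.034),T(630,346,.034),T(220,288,.034)]
print(np.linalg.norm(c[0]-c[1]),np.linalg.norm(c[1]-c[2]),"centre plate",np.mean(c,0))
y=c[0]-c[1];print("yaw",np.arctan2(-y[0],y[1]))
b=[T(354,196,.06),T(517,220,.06),T(505,297,.06),T(350,275,.06)];print("block",np.mean(b,0))
p=[T(270,441,.025),T(531,484,.025)];print("pins",p,np.mean(p,0)+.062*np.array([.9932,-.1167]))
E
python3 go.py .5300 .1590 .04
```

```text
0.11977428727583717 0.03994959790380056 centre plate [0.53212259 0.15804674]
yaw -0.11590527337690364
block [0.53047137 0.15828446]
pins [array([0.47602432, 0.20405408]), array([0.46525963, 0.12833284])] [0.53222038 0.15895806]
pos [0.3873 0.1889 0.1171] yaw 1.4545 t 31.925 units [-0.263  2.904  1.542]
```

Emit:
{"api": "servo_tool", "payload": {"targets": [[[-0.03,0.3,0],0],[[-0.05,0.5,0],0],[[-0.05,0.6,0],0],[[-0.05,0.6,0],0],[[-0.05,0.5,0],0],[[-0.05,0.45,0.1],0],[[0,0,0.4],0],[[0,0,0.4],0],[[0,0,0.3],0],[[0,0,0.1],0],[[0,0,0],0]]}}

```text
clock: 33.3
position: [0.5313, 0.1575, 0.0486]
tool_rot: [-3.141, 0.0, 1.455]
force: [0.4, -0.4, 0.2]
grip_width: 0.0511
```

```bash
python3 go.py .532 .158 .038; python3 - <<'E'
from h import *
cv2.imwrite("pics/t11.png",bot.grab_frame("scene"));crop("pics/t11.png","pics/t11c.png",180,120,130,130,5)
E
```

```text
pos [0.5313 0.1575 0.0486] yaw 1.4548 t 33.3 units [0.011 0.014 0.212]
```

View pics/t11c.png

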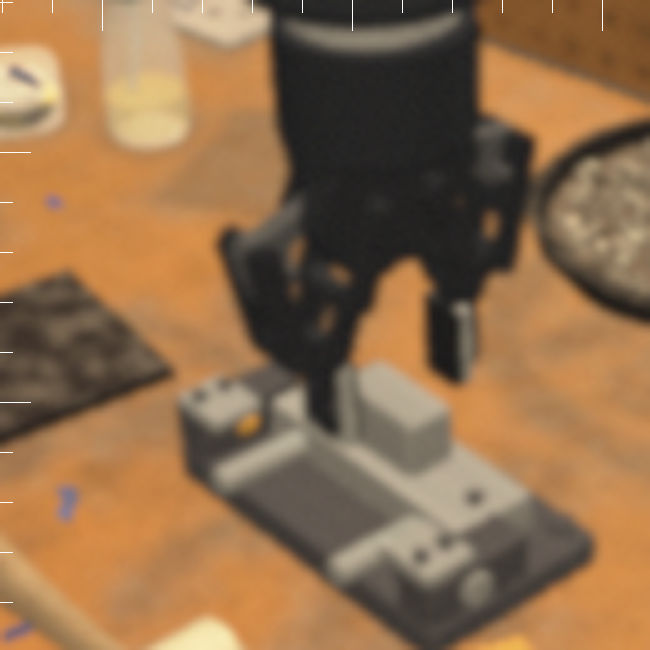

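Emit:
{"api": "servo_tool", "payload": {"targets": [[[0,0,0.1],0],[[0,0,0.1],0],[[0,0,0],0]]}}

```text
clock: 33.72
position: [0.531, 0.1575, 0.0385]
tool_rot: [-3.141, 0.0, 1.455]
force: [-0.3, -0.6, -0.4]
grip_width: 0.0512
```

Emit:
{"api": "servo_tool", "payload": {"targets": [[[0,0,0],0],[[0,0,0],0],[[0,0,0],0],[[0,0,0],0],[[0,0,0],0]], "gripper": -1, "newtons": 70}}

```text
clock: 34.35
position: [0.5314, 0.1575, 0.0392]
tool_rot: [3.141, -0.0, 1.455]
force: [-1.5, -0.3, 4.5]
grip_width: 0.0227
```

Emit:
{"api": "servo_tool", "payload": {"targets": [[[0,0,-0.1],0],[[0,0,-0.2],0],[[0,0,-0.4],0],[[0,0,-0.5],0],[[0,0,-0.3],0],[[0,0,0],0]]}}

```text
clock: 35.1
position: [0.5317, 0.1576, 0.1147]
tool_rot: [3.14, -0.001, 1.454]
force: [0.2, 0.2, -5.3]
grip_width: 0.0225
```

```bash
python3 go.py .5 .3632 .06;python3 - <<'E'
from h import *
cv2.imwrite("pics/t12.png",bot.grab_frame("scene"));crop("pics/t12.png","pics/t12c.png",140,120,160,150,5)
E
```

```text
pos [0.5317 0.1576 0.1147] yaw 1.4544 t 35.1 units [ 4.011 -1.108  1.095]
```

View pics/t12c.png

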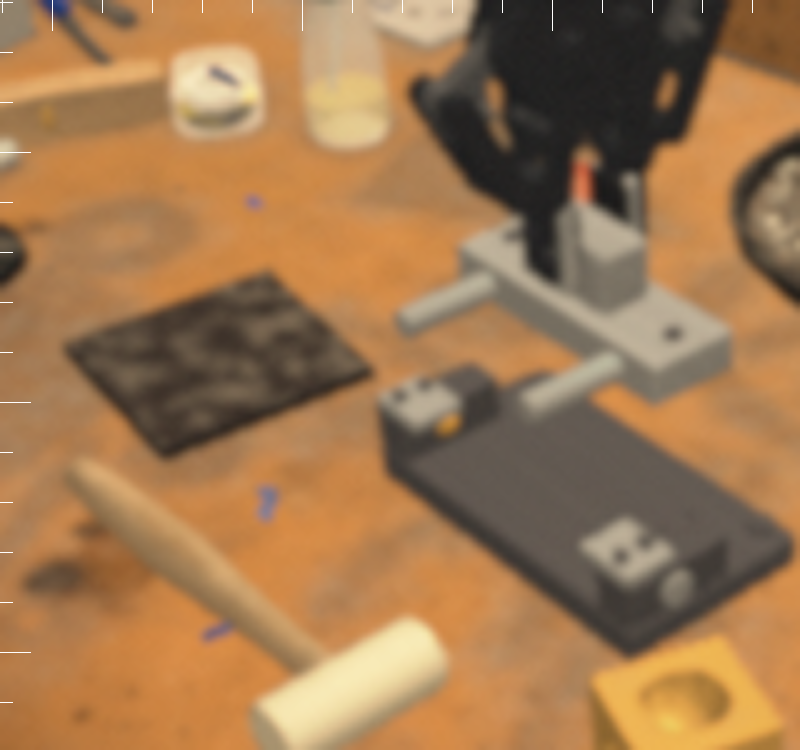

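```bash
python3 - <<'E'
from h import *
c=[onz("scene",140+x/5-.5,120+y/5-.5,.008) for x,y in((65,347),(270,272),(373,372),(165,457))];print(np.mean(c,0))
E
python3 go.py .4985 .3627 .06
```

```text
[0.49473336 0.35620317 0.008     ]
pos [0.5313 0.1573 0.1138] yaw 1.4545 t 35.15 units [ 4.003 -1.127  1.077]
```

Emit:
{"api": "servo_tool", "payload": {"targets": [[[0.25,-0.05,0],0],[[0.5,-0.15,0],0],[[0.6,-0.2,0],0],[[0.6,-0.2,0],0],[[0.6,-0.2,0],0],[[0.6,-0.15,0],0],[[0.5,-0.15,0],0],[[0.3,-0.05,0],0],[[0,0,0.3],0],[[0,0,0.4],0],[[0,0,0.4],0],[[0,0,0.2],0]]}}

```text
clock: 36.65
position: [0.4966, 0.3593, 0.0468]
tool_rot: [-3.14, 0.002, 1.454]
force: [-0.7, -0.4, -4.8]
grip_width: 0.0229
```

```bash
python3 go.py .497 .3605 .0315;python3 - <<'E'
from h import *
cv2.imwrite("pics/t13.png",bot.grab_frame("scene"));crop("pics/t13.png","pics/t13c.png",120,120,160,130,5)
E
```

```text
pos [0.4966 0.3593 0.0468] yaw 1.4541 t 36.65 units [0.025 0.005 0.305]
```

View pics/t13c.png

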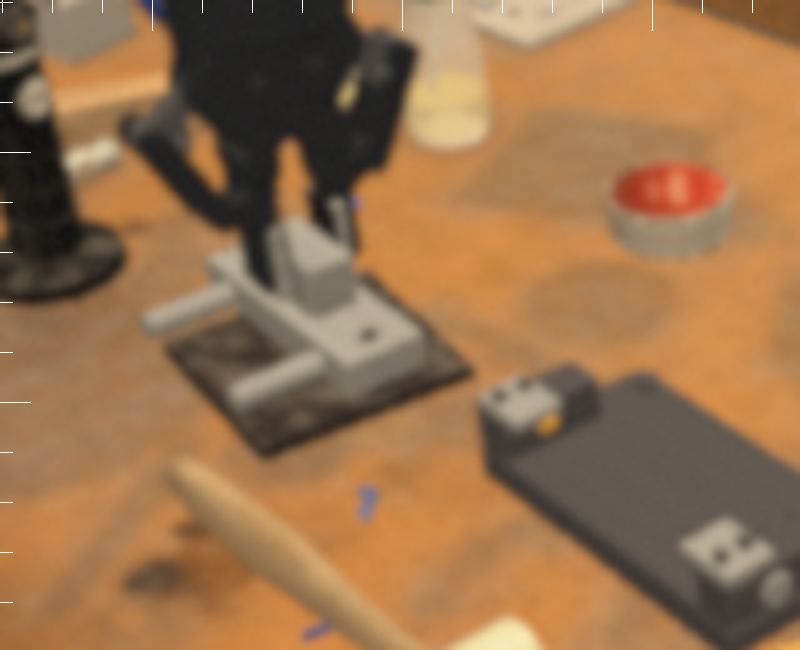

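Emit:
{"api": "servo_tool", "payload": {"targets": [[[0,0,0.08],0],[[0,0,0.08],0],[[0,0,0.06],0],[[0,0,0.03],0],[[0,0,0.02],0],[[0,0,0],0]]}}

```text
clock: 37.45
position: [0.497, 0.3603, 0.0353]
tool_rot: [3.142, -0.0, 1.455]
force: [0.2, -0.2, -4.3]
grip_width: 0.0228
```

Emit:
{"api": "servo_tool", "payload": {"targets": [[[0,0,0.02],0],[[0,0,0.02],0],[[0,0,0.02],0],[[0,0,0],0]]}}

```text
clock: 37.95
position: [0.497, 0.3603, 0.0322]
tool_rot: [-3.142, 0.0, 1.455]
force: [-0.6, -0.6, -4.3]
grip_width: 0.0225
```

Emit:
{"api": "servo_tool", "payload": {"targets": [[[0,0,0.015],0],[[0,0,0.015],0],[[0,0,0],0]]}}

```text
clock: 38.33
position: [0.497, 0.3603, 0.0309]
tool_rot: [3.142, -0.0, 1.455]
force: [-1.2, -0.8, -2.1]
grip_width: 0.0224
```

Emit:
{"api": "servo_tool", "payload": {"targets": [[[0,0,0.01],0],[[0,0,0],0]]}}

```text
clock: 38.58
position: [0.497, 0.3603, 0.0308]
tool_rot: [3.141, 0.0, 1.455]
force: [-3.9, -3.0, 7.9]
grip_width: 0.0224
```

Seated on the tile. Releasing and rising.

Emit:
{"api": "servo_tool", "payload": {"targets": [[[0,0,0],0],[[0,0,0],0],[[0,0,0],0],[[0,0,0],0],[[0,0,-0.1],0],[[0,0,-0.3],0],[[0,0,-0.6],0],[[0,0,-0.8],0],[[0,0,-0.8],0],[[0,0,-0.4],0],[[0,0,0],0]], "gripper": 0.2}}

```text
clock: 39.95
position: [0.4976, 0.3608, 0.1828]
tool_rot: [3.139, -0.002, 1.455]
force: [-0.3, -0.7, -0.6]
grip_width: 0.0513
```

Emit:
{"api": "servo_tool", "payload": {"targets": [[[-0.5,0.2,0],0],[[-0.8,0.3,0],0],[[-0.8,0.3,0],0],[[-0.8,0.3,0],0],[[-0.6,0.2,0],0],[[0,0,0],0]]}}

```text
clock: 40.7
position: [0.5416, 0.1761, 0.1799]
tool_rot: [-3.141, 0.001, 1.451]
force: [0.6, 1.0, 1.3]
grip_width: 0.051
```

```bash
python3 s.py;python3 - <<'E'
from h import *
cv2.imwrite("pics/t14.png",bot.grab_frame("scene"));crop("pics/t14.png","pics/t14c.png",120,120,160,150,5)
cv2.imwrite("pics/t14t.png",bot.grab_frame("top"));crop("pics/t14t.png","pics/t14tc.png",150,190,160,120,5)
E
```

```text
40.7 s,y mm 517.32 238.16 z 179.9 yaw 1.451 [0.6 1.  1.3]
```

View pics/t14c.png

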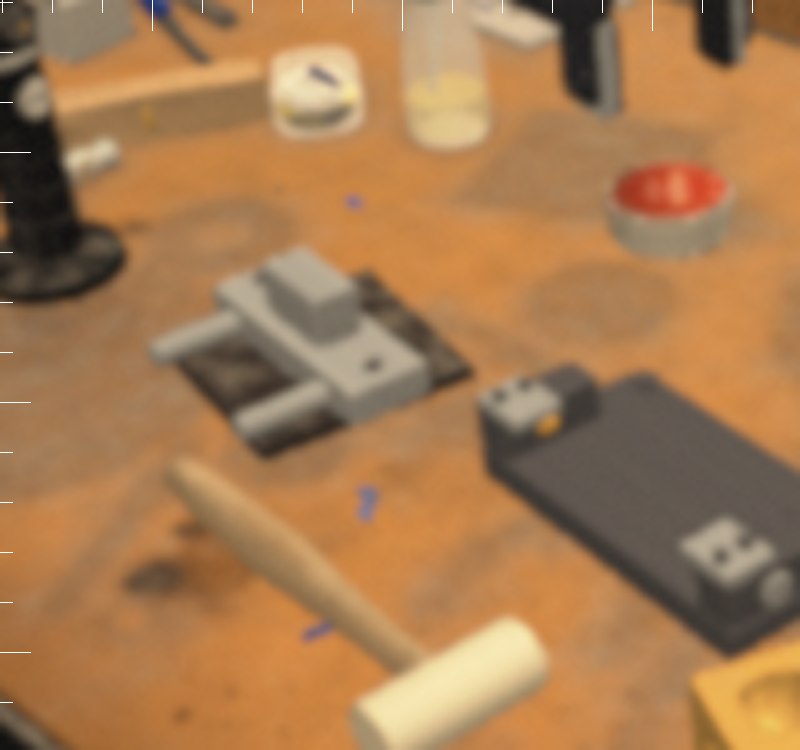

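View pics/t14tc.png

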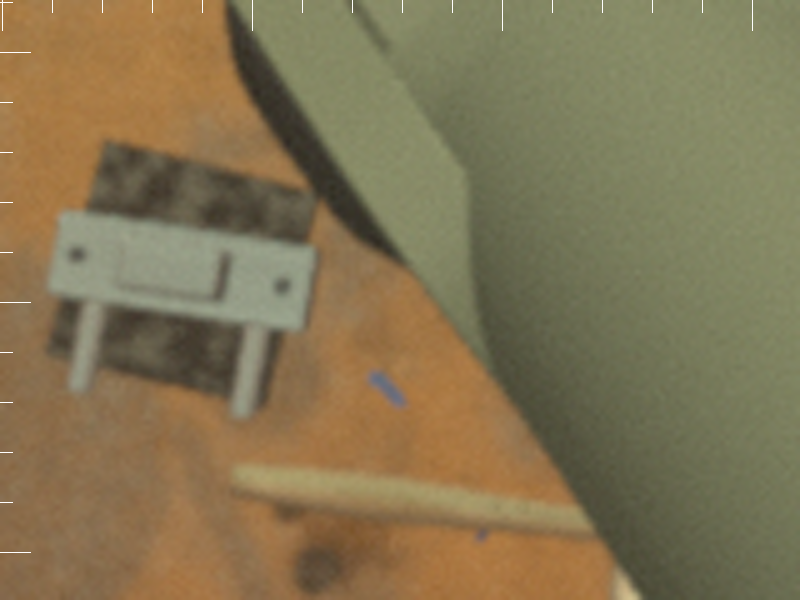

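The insert sits flat: plate centre ~(183,270) in the crop against tile centre ~(183,273). The mallet is flat and clear of the hand. Handing in.

```bash
python3 -c "
from workcell import bot
bot.job_done()"
```

```text
the job is handed in; nothing more can be done
```

The job is done and handed in at about 41 s of the 70 s allowed. The insert is flat in the middle of the slate tile, and the mallet is flat on the bench in front of the frame.

- **Taps:** I gripped the mallet at its balance point and tapped the pins by turns, left first: L, R, L, R, L, R, L, L, R. Two consecutive calls on the left pin near the end were one continued push. The forces I read were about 8 N along the tapping direction, roughly 10 N at most in total. They are readings at the end of each move, so brief peaks between them were not seen.
- **Crookedness and clearance:** The most crooked I measured was about 0.06 rad. The insert ended square, with its origin about 8–10 mm past the frame's centre against the 4 mm needed. I laid the mallet down only after that.
- **Set-down:** I lowered the insert slowly onto the tile; the force reading changed by about 12 N as it took the weight.

**Last checks:**
- In the final top picture the insert's centre is within about 3 mm of the tile's centre.
- The gripper is well clear of everything.
- The cube, tin and tile look unmoved; the jar was out of view in those last crops.
- The two cameras disagreed by about 7 mm on the tile's centre, so I aimed between them.
- I judged the mallet flat by eye from the pictures, without measuring its angle.

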